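# Lay out the plating row at the tube racks

### The job

Set out the row for plating. Stack three culture dishes midway between the two tube racks and in line with them: red at the bottom, yellow on it, blue on top, edges flush. Stand the amber bottle (white cap) beside the orange rack and the white bottle (black cap) beside the blue rack, each on its rack's outer side (the side away from the other rack), always kept upright, in line with the racks and with a 3 cm gap to the rack; leave the green dish and the green bottle where they are.

Things in the scene. Friction and masses are not known exactly. Their poses are not given: they have to be found in the camera images.
- rack_orange: orange tube rack, a block 80 mm (its x) by 60 mm (its y) by 45 mm high, white tube caps rise to 50 mm; fixed to the bench. Origin: centre of its underside. Its x axis points away from the robot (within 0.12 rad), its y axis to the robot's left, along the line that joins the two racks. Either rack may be the left one; their centres are 170 to 190 mm apart and they are parallel.
- rack_blue: blue tube rack, a block 80 mm (its x) by 60 mm (its y) by 45 mm high, white tube caps rise to 50 mm; fixed to the bench. Origin: centre of its underside. Its x axis points away from the robot (within 0.12 rad), its y axis to the robot's left, along the line that joins the two racks. See the orange rack.
- dish_red: red lidded culture dish, plain flat disc 60 mm across and 16 mm high, 35 g, flat top and bottom, loose. Origin: centre of its underside; z up.
- dish_yellow: yellow lidded culture dish, plain flat disc 60 mm across and 16 mm high, 35 g, flat top and bottom, loose. Origin: centre of its underside; z up.
- dish_blue: blue lidded culture dish, plain flat disc 60 mm across and 16 mm high, 35 g, flat top and bottom, loose. Origin: centre of its underside; z up.
- dish_green: green lidded culture dish, plain flat disc 60 mm across and 16 mm high, 35 g, flat top and bottom, loose (not needed: leave it). Origin: centre of its underside; z up.
- bottle_amber: amber brown bottle with a white cap and paper label; round, 54 mm across up to 62 mm high, then a shoulder to a 34 mm wide cap, 90 mm high in all, 140 g, loose. Origin: centre of its underside; z up.
- bottle_white: white bottle with a black cap and blue label; round, 54 mm across up to 62 mm high, then a shoulder to a 34 mm wide cap, 90 mm high in all, 140 g, loose. Origin: centre of its underside; z up.
- bottle_green: green glass bottle with a yellow cap and paper label; round, 54 mm across up to 62 mm high, then a shoulder to a 34 mm wide cap, 90 mm high in all, 140 g, loose (not needed: leave it). Origin: centre of its underside; z up.
Not all that is in view belongs to the job. Several things look just like the dish_red: the one meant starts farthest to the robot's left.

How it is judged:
At the end, for the whole second after the job is handed in: Red dish flat midway between the racks (13 mm along, 15 mm across their line); yellow on it, blue on yellow, centres within 10 mm. Amber bottle upright outside the orange rack, white outside the blue: gap 15 to 45 mm, within 15 mm of the line. All released, at rest (x of dish_red in the frame of rack_orange between -0.015 and 0.015 m and x of dish_red in the frame of rack_blue between -0.015 and 0.015 m and horizontal distance between dish_red and rack_orange between 0.072 and 0.108 m and horizontal distance between dish_red and rack_blue between 0.072 and 0.108 m and height (world z) of dish_red between -0.004 and 0.005 m and horizontal distance between dish_yellow and dish_red below 0.01 m and z of dish_yellow in the frame of dish_red between 0.012 and 0.02 m and horizontal distance between dish_blue and dish_yellow below 0.01 m and z of dish_blue in the frame of dish_yellow between 0.012 and 0.02 m and angle between each of dish_red, dish_yellow, dish_blue, bottle_amber, bottle_white's own z axis and vertical below 0.12 rad and x of bottle_amber in the frame of rack_orange between -0.015 and 0.015 m and (y of bottle_amber in the frame of rack_orange between 0.072 and 0.102 m or y of bottle_amber in the frame of rack_orange between -0.102 and -0.072 m) and horizontal distance between bottle_amber and rack_blue above 0.2 m and height (world z) of bottle_amber between -0.004 and 0.005 m and x of bottle_white in the frame of rack_blue between -0.015 and 0.015 m and (y of bottle_white in the frame of rack_blue between 0.072 and 0.102 m or y of bottle_white in the frame of rack_blue between -0.102 and -0.072 m) and horizontal distance between bottle_white and rack_orange above 0.2 m and height (world z) of bottle_white between -0.004 and 0.005 m and linear speed of each of dish_red, dish_yellow, dish_blue, bottle_amber, bottle_white below 0.02 m/s and contact force between each of dish_red, dish_yellow, dish_blue, bottle_amber, bottle_white and the fingers below 0.1 N); the robot touches nothing.
It fails at once if the green dish is moved by more than 20 mm (distance of dish_green from where it was at the start of the episode above 0.02 m).
It fails at once if the green bottle is moved by more than 20 mm (distance of bottle_green from where it was at the start of the episode above 0.02 m).
It fails at once if the amber bottle is tipped over (angle between bottle_amber's own z axis and vertical above 0.7 rad).
It fails at once if the white bottle is tipped over (angle between bottle_white's own z axis and vertical above 0.7 rad).
It also fails if it takes over 144 s, if anything falls off the work surface, if the arm or the gripper's body presses on something with over 40 N, if the wrist force passes 120 N, or if a joint passes its speed limit or range.

### The arm

A 7-joint arm with a two-finger parallel gripper is mounted at the origin on the work surface. World frame = base frame: x ahead of the robot, y to its left, z up, the work surface at z = 0. Lengths are in m, angles in rad, forces in N, time in s.
With the tool pointing down it reaches from about 0.425 to 0.925 m from the base axis. Payload 6.8 kg.
Tool frame: the origin (TCP) lies on the mounting face of the last link; the fingertips stand 173 mm ahead of it and the grasp point (between the pads) lies 155 mm ahead of it; z points along the fingers, y is the line along which they close (so a half turn about z gives the same grasp; the last joint's range is limited). The gripper opens to 85 mm and grips with 20 to 120 N. Pads are 22 mm wide; open, the fingers measure 114 mm over their backs; the gripper's body (76 mm by 85 mm) begins 54 mm behind the grasp point. The pads swing forward as they close: fully open they stand 13 mm farther back than shut.
Start: joints at [-0.108, 0.477, 0.022, 1.555, -0.011, 1.109, -0.083], TCP at [0.675, 0, 0.405] pointing down, gripper open.
Joint ranges: [-2.96, 2.96], [-0.34, 2.1], [-1.41, 1.46], [0.24, 2.44], [-1.37, 4.51], [0.17, 1.92], [-2.96, 2.96]. Speed limits (rad/s): [2.39, 2.39, 3.14, 3.14, 3.14, 3.14, 3.14].

### API

Orientations are given as a rotation vector (axis times angle).
In Python, from bench import r gives the robot as it stands.
- The arm moves only by the tool carry_out, never from a script. Its argument "moves" is a list of rows, each a list of 5 numbers: the shift along the tool's x, y, z in m, then the turn about the tool's z in rad, then the finger opening in m, from 0 to 0.0854. In form: [[dx, dy, dz, roll, claw], ...]. A call has exactly 8 rows; each row is the pose to reach, as a shift and turn from the pose commanded when the call began, along the tool's axes at that moment; what a row does not reach only later rows make up. A row lasts 1/10 s, in which the tool goes at most 50 mm and 8.59 degrees, less where a joint would pass 70% of its speed; a pose out of reach is approached as far as the arm can. A call with a gripper value outside its range is refused whole. The fingers move at their own pace and stop on an object; "force" is the grip in N (left out, the last holds). Time passes only in rows, so rows that repeat a pose let the fingers close, or fill a call up. It gives the time, the measured TCP pose, the force, the opening and the grip force at its end, in the units of the state.
- r.get_obs(): the state, without advancing time (a new reading comes with each control period).
- r.grab_frame(name): name is "scene" or "side" or "wrist"; returns the picture (420x560x3 uint8, red, green, blue); there is no depth.
- r.calibration(name): a dict with "fx", "fy", "cx", "cy" (pixels), "k1" (the pictures are not rectified: a ray, as slopes to the right and down, at radius r is drawn at 1 + k1 r^2 times it, then the intrinsics apply), "rvec" (rotation vector, rad) and "tvec" (3), from world to camera coordinates, as OpenCV has them. Camera axes: x right, y down, z forward; pixel columns grow to the right and rows downward; lengths in m; the calibration is good to about 2 mm. A picture is of the moment at which its call begins: read the wrist's pose just before it. calibration takes no time and is no camera call; for the wrist camera it gives the pose at the moment of the call.
- r.hand_in(): hands the job in; it is judged then, once.
The state is a dict: "clock": time; "joints": joint angles; "qvel": joint speeds; "tau": joint torques, N m; "tcp_pos": TCP position; "orientation": TCP orientation; "contact_force": force on the tool from outside, world axes, zero at the start; "moment": the same for the moment, N m; "grip_width": finger opening in m; "gripper_force": force on a finger pad.
Only numpy, scipy, OpenCV 4.12 (cv2) and the standard library are available. Lean on these libraries where they do the work, as an engineer would, in place of code of your own. Each camera call takes 0.05 s, during which the arm holds its last target. There are 200 camera calls.

## Working session

There is one attempt and no reset: what is moved stays moved. The work goes in short steps, Python scripts to look and compute and a tool call to move; the robot and the scene stay as the last step left them, time stands still between calls to the robot, and variables do not carry over. Pictures are saved under pics/ and viewed, at most 14 in all, crops included, and the job is handed in when it is done.

Besides the shell and the picture viewer there is one more tool, called after "Emit:" as name(argument=value, ...), one argument or row to a line, values as JSON. carry_out: Moves the arm, as the interface text tells. Its arguments: {"type":"object","properties":{"moves":{"type":"array","items":{"type":"array","items":{"type":"number"}}},"force":{"type":"number"}},"required":["moves"]}

```bash
mkdir -p pics; ls
python3 - <<'E'
from bench import r
import cv2
for n in("scene","side"):
    im=r.grab_frame(n); cv2.imwrite(f"pics/{n}0.png",im[:,:,::-1]); print(n,r.calibration(n))
o=r.get_obs(); print(o)
E
```

```text
pics
scene {'fx': 385.7514537212141, 'fy': 385.7514537212141, 'cx': 275.2513035419254, 'cy': 204.3498765109761, 'k1': -0.06107099438647951, 'rvec': array([ 1.54441707,  2.03532932, -0.80535638]), 'tvec': array([ 0.13119777, -0.26951827,  1.27142938])}
side {'fx': 518.7962609359505, 'fy': 518.7962609359505, 'cx': 275.95967638871815, 'cy': 197.62322556810244, 'k1': -0.11151113850854406, 'rvec': array([ 2.37567351, -0.35801025,  0.13247833]), 'tvec': array([-0.42765855,  0.12273754,  1.21487653])}
{'clock': 0.1, 'joints': array([-0.1080942 ,  0.47773541,  0.02234966,  1.55632043, -0.01150624,
        1.10931996, -0.08307091]), 'qvel': array([ 0.00030857, -0.00092486,  0.00163643, -0.00096905, -0.00046569,
        0.00029164, -0.00093985]), 'tau': array([ 5.69385389e-03, -5.97765398e+01,  1.61440808e+00, -2.81952703e+01,
        1.29656185e-02,  5.02699884e-03, -1.13572563e-05]), 'tcp_pos': array([6.74760752e-01, 3.87417263e-06, 4.03824368e-01]), 'orientation': array([-2.22063638e+00, -2.22071331e+00,  1.96419271e-03]), 'contact_force': array([ 0.49864749, -0.56568799,  0.55209039]), 'moment': array([ 0.01769115, -0.0076472 ,  0.00034527]), 'gripper_force': 0.0, 'grip_width': 0.08537911185246272}
```

View pics/scene0.png

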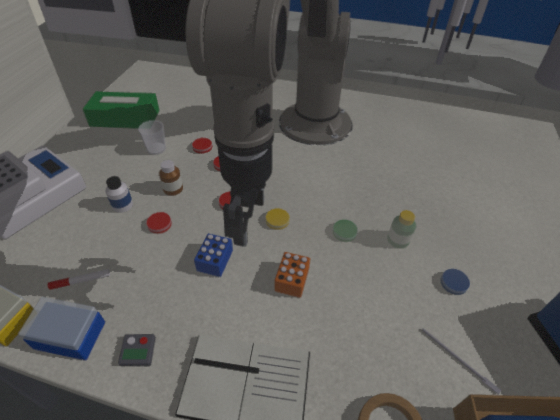

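View pics/side0.png

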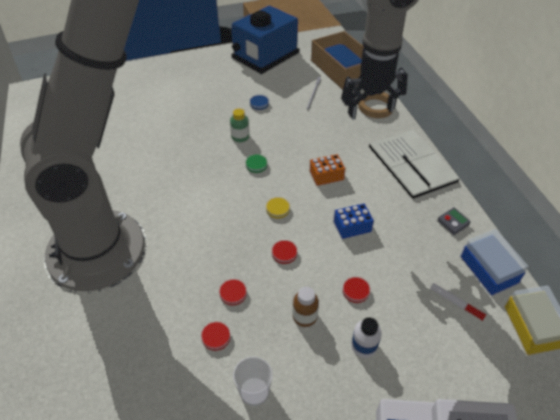

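The scene view shows the robot facing the camera, with +y to image right. The reds are at (203,145), (222,163), (230,201) and (160,222), yellow (277,218), green dish (345,230), blue dish (455,282), blue rack (213,254), orange rack (292,273), amber (171,180), white (118,195). In the side view the reds are at (285,252), (233,292), (216,336), (356,290).

```bash
cat > h.py <<'E'
import cv2, numpy as np
from bench import r
from scipy.spatial.transform import Rotation as R
def cal(n):
    c=r.calibration(n); c['R']=R.from_rotvec(c['rvec']).as_matrix(); return c
def cast(c,uv,z):
    K=np.array([[c['fx'],0,c['cx']],[0,c['fy'],c['cy']],[0,0,1]])
    p=cv2.undistortPoints(np.array(uv,float).reshape(-1,1,2),K,np.array([c['k1'],0,0,0.]))[:,0]
    d=np.c_[p,np.ones(len(p))]@c['R']; o=-c['R'].T@c['tvec']
    return (o+d*((z-o[2])/d[:,2])[:,None])
def project(c,P):
    K=np.array([[c['fx'],0,c['cx']],[0,c['fy'],c['cy']],[0,0,1]])
    return cv2.projectPoints(np.array(P,float).reshape(-1,1,3),c['rvec'],c['tvec'],K,np.array([c['k1'],0,0,0.]))[0][:,0]
HUE={'red':(174,6),'orange':(7,16),'yellow':(20,33),'green':(45,85),'blue':(100,130)}
def blobs(im,col,amin=60,s=110,v=50):
    h=cv2.cvtColor(im,cv2.COLOR_RGB2HSV); a,b=HUE[col]
    H=h[...,0]; m=((H>=a)&(H<=b)) if a<b else ((H>=a)|(H<=b))
    m=(m&(h[...,1]>s)&(h[...,2]>v)).astype(np.uint8)
    m=cv2.morphologyEx(m,cv2.MORPH_CLOSE,np.ones((3,3)))
    cs,_=cv2.findContours(m,cv2.RETR_EXTERNAL,cv2.CHAIN_APPROX_NONE)
    return sorted([c[:,0] for c in cs if cv2.contourArea(c)>amin],key=lambda c:-len(c))
def disc(c,ct,z=.016,z0=.0):
    # silhouette centre: cast at mid height; circle fit of the outline
    w=cast(c,ct,z)[:,:2].astype(np.float32); return cv2.minEnclosingCircle(w)
E
python3 - <<'E'
from h import *
for n in("side","scene"):
    c=cal(n); im=cv2.imread(f"pics/{n}0.png")[:,:,::-1].copy()
    for col,s in(('red',110),('yellow',110),('green',70),('blue',80),('orange',110)):
        for b in blobs(im,col,60,s):
            (x,y),rad=disc(c,b,.008)
            if rad<.09: print(n,col,b.mean(0).round(),round(x,3),round(y,3),'r',round(rad,3))
caps={'side':{'amber':(306,296),'white':(370,327),'green':(239,114)},'scene':{'amber':(168,167),'white':(115,183),'green':(407,216)}}
for n in caps:
    for k,p in caps[n].items(): print(n,k,cast(cal(n),p,.088).round(3))
im=cv2.imread("pics/side0.png")[140:380,190:420]; cv2.imwrite("pics/crop0.png",cv2.resize(im,None,fx=2.5,fy=2.5,interpolation=cv2.INTER_CUBIC))
E
```

```text
side red [215. 335.] 0.224 -0.303 r 0.03
side red [356. 289.] 0.542 -0.287 r 0.032
side red [232. 291.] 0.282 -0.212 r 0.031
side red [284. 252.] 0.423 -0.143 r 0.033
side red [475. 312.] 0.764 -0.419 r 0.021
side yellow [529. 332.] 0.865 -0.485 r 0.073
side yellow [278. 208.] 0.449 -0.007 r 0.034
side yellow [238. 114.] 0.448 0.383 r 0.026
side green [256. 163.] 0.441 0.163 r 0.035
side green [239. 122.] 0.44 0.347 r 0.028
side green [458. 216.] 0.869 -0.167 r 0.022
side blue [490. 273.] 0.862 -0.327 r 0.075
side blue [352. 219.] 0.613 -0.102 r 0.062
side blue [344.  55.] 0.87 0.593 r 0.072
side blue [363. 348.] 0.509 -0.412 r 0.024
side blue [259. 102.] 0.521 0.422 r 0.033
side orange [327. 168.] 0.616 0.083 r 0.063
side orange [305. 306.] 0.425 -0.287 r 0.026
scene red [159. 222.] 0.542 -0.288 r 0.035
scene red [202. 145.] 0.222 -0.305 r 0.037
scene red [ 58. 283.] 0.766 -0.421 r 0.023
scene red [225. 199.] 0.418 -0.157 r 0.025
scene yellow [ 15. 325.] 0.873 -0.446 r 0.047
scene yellow [278. 218.] 0.446 -0.006 r 0.034
scene yellow [407. 215.] 0.347 0.31 r 0.018
scene green [134. 354.] 0.858 -0.18 r 0.023
scene blue [ 70. 342.] 0.862 -0.336 r 0.079
scene blue [214. 251.] 0.594 -0.121 r 0.062
scene blue [521. 418.] 0.787 0.53 r 0.072
scene blue [553. 319.] 0.559 0.639 r 0.06
scene blue [ 48. 164.] 0.427 -0.712 r 0.068
scene blue [456. 280.] 0.516 0.423 r 0.028
scene blue [121. 201.] 0.497 -0.423 r 0.028
scene blue [296.   6.] -1.033 -0.305 r 0.087
scene orange [540. 403.] 0.746 0.564 r 0.044
scene orange [293. 271.] 0.596 0.067 r 0.06
scene orange [484. 410.] 0.784 0.471 r 0.03
scene orange [170. 175.] 0.37 -0.341 r 0.03
side amber [[ 0.413 -0.317  0.088]]
side white [[ 0.507 -0.418  0.088]]
side green [[0.428 0.282 0.088]]
scene amber [[ 0.425 -0.304  0.088]]
scene white [[ 0.515 -0.403  0.088]]
scene green [[0.429 0.291 0.088]]
```

View pics/crop0.png

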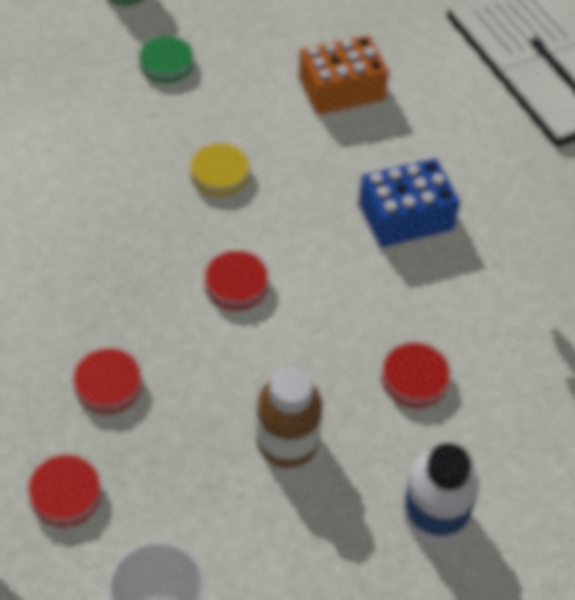

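The four red discs in the side view are at (285,252) y=-0.14, (233,292) y=-0.21, (356,290) y=-0.29 and (216,336) y=-0.30. The one meant starts farthest to the robot's left (largest y), so it is (285,252), shown at (237,280) in the crop as a plain red disc. Next I use the wrist view for the racks.

Run:
```python
from h import *
c=cal("wrist"); im=r.grab_frame("wrist"); cv2.imwrite("pics/w0.png",im[:,:,::-1]); print(c['rvec'],c['tvec'],c['fx'])
for p in ((.42,-.145),(.45,-.006),(.605,.075),(.605,-.11)): print(p,project(c,[[*p,.016]]))
for n in("side","scene"):
    print(n,[b.mean(0).round() for b in blobs(cv2.imread(f"pics/{n}0.png")[:,:,::-1].copy(),'orange',200)])
```

```text
[-2.81180007e+00  6.43133848e-04  2.52063899e-03] [-0.67385668 -0.04204722  0.38151063] 342.57226621666354
(0.42, -0.145) [[ 69.66105427 293.3728322 ]]
(0.45, -0.006) [[ 71.1507895  182.91833818]]
(0.605, 0.075) [[207.76968288 103.81037497]]
(0.605, -0.11) [[217.97652348 268.82315161]]
side [array([291.,   9.]), array([327., 168.])]
scene [array([293., 271.])]
```

View pics/w0.png

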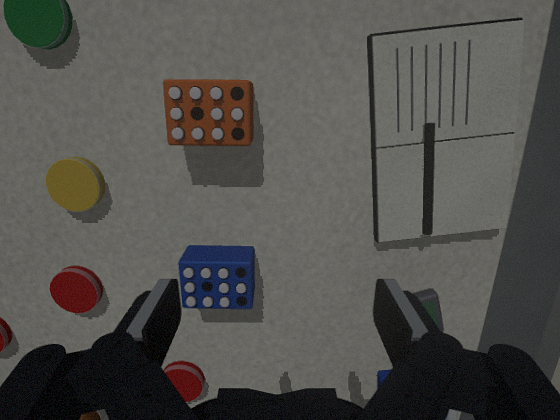

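The wrist view shows the orange rack top centred near (207,113), the blue rack near (215,287), yellow (76,184), red target (76,289) and the green dish (38,18).

Run:
```python
from h import *
c=cal("wrist"); im=cv2.imread("pics/w0.png")[:,:,::-1].copy()
# white caps inside each rack block
h=cv2.cvtColor(im,cv2.COLOR_RGB2HSV)
for col in('orange','blue'):
    b=[q for q in blobs(im,col,1500,110) if 150<q[:,0].mean()<270 and q[:,1].mean()<320][0]
    m=np.zeros(im.shape[:2],np.uint8); cv2.drawContours(m,[b],-1,1,-1)
    w=((h[...,1]<70)&(h[...,2]>120)&(m>0)).astype(np.uint8)
    n,_,st,ce=cv2.connectedComponentsWithStats(w)
    P=cast(c,[ce[i] for i in range(1,n) if st[i,4]>30],.05)
    print(col,len(P),'\n',P[:,:2].round(4).tolist())
    (cx,cy),sz,a=cv2.minAreaRect(P[:,:2].astype(np.float32)); print('rect',cx,cy,sz,a)
    q=cv2.minAreaRect(b.astype(np.float32)); print('blob box at z.045',cast(c,cv2.boxPoints(q),.045)[:,:2].round(4).tolist())
for col in('red','yellow','green'):
    for b in blobs(im,col,400,90):
        for z in (.008,.016):
            (x,y),rad=disc(c,b,z); print(col,b.mean(0).round(),z,round(x,4),round(y,4),round(rad,4))
```

```text
Traceback (most recent call last):
  File "h.py", line 8, in cast
    p=cv2.undistortPoints(np.array(uv,float).reshape(-1,1,2),K,np.array([c['k1'],0,0,0.]))[:,0]
      ~~~~~~~~~~~~~~~~~~~^^^^^^^^^^^^^^^^^^^^^^^^^^^^^^^^^^^^^^^^^^^^^^^^^^^^^^^^^^^^^^^^^
cv2.error: OpenCV(4.12.0) /io/opencv/modules/calib3d/src/undistort.dispatch.cpp:347: error: (-215:Assertion failed) CV_IS_MAT(_src) && CV_IS_MAT(_dst) && (_src->rows == 1 || _src->cols == 1) && (_dst->rows == 1 || _dst->cols == 1) && _src->cols + _src->rows - 1 == _dst->rows + _dst->cols - 1 && (CV_MAT_TYPE(_src->type) == CV_32FC2 || CV_MAT_TYPE(_src->type) == CV_64FC2) && (CV_MAT_TYPE(_dst->type) == CV_32FC2 || CV_MAT_TYPE(_dst->type) == CV_64FC2) in function 'cvUndistortPointsInternal'
```

Run:
```python
from h import *
c=cal("wrist"); im=cv2.imread("pics/w0.png")[:,:,::-1].copy()
h=cv2.cvtColor(im,cv2.COLOR_RGB2HSV)
print(h[92,175],h[272,188],h[85,205],h[267,215])
for col,(x0,x1,y0,y1) in {'orange':(165,252,80,146),'blue':(181,255,247,308)}.items():
    b=[q for q in blobs(im,col,300,90) if x0<q[:,0].mean()<x1 and y0<q[:,1].mean()<y1][0]
    sub=np.zeros(im.shape[:2],bool); sub[y0+4:y1-3,x0+3:x1-3]=1
    w=((h[...,1]<80)&(h[...,2]>110)&sub).astype(np.uint8)
    n,_,st,ce=cv2.connectedComponentsWithStats(w)
    P=[ce[i] for i in range(1,n) if st[i,4]>15]; print(col,len(b),[p.round().tolist() for p in P])
    if P:
        P=cast(c,P,.05); print(cv2.minAreaRect(P[:,:2].astype(np.float32)))
    print('box z.045',cast(c,cv2.boxPoints(cv2.minAreaRect(b.astype(np.float32))),.045)[:,:2].round(4).tolist())
for col in('red','yellow','green'):
    for b in blobs(im,col,400,90):
        (x,y),rad=disc(c,b,.008); print(col,b.mean(0).round(),round(x,4),round(y,4),round(rad,4))
```

```text
[150   5 109] [  0   5 107] [ 10 177  98] [110 178  86]
orange 293 [[174.0, 90.0], [194.0, 90.0], [215.0, 90.0], [174.0, 110.0], [216.0, 111.0], [236.0, 111.0], [175.0, 131.0], [196.0, 130.0], [217.0, 131.0]]
((0.608774721622467, 0.06985154002904892), (0.036561835557222366, 0.056687675416469574), 88.9938735961914)
box z.045 [[0.5714, 0.0976], [0.6529, 0.097], [0.6516, 0.0379], [0.5654, 0.0382]]
blue 283 [[187.0, 271.0], [205.0, 270.0], [222.0, 271.0], [189.0, 285.0], [222.0, 285.0], [240.0, 287.0], [189.0, 300.0], [207.0, 300.0], [223.0, 300.0]]
((0.6062722206115723, -0.11219298839569092), (0.03735266253352165, 0.05661510303616524), 89.3520278930664)
box z.045 [[0.5712, -0.0663], [0.6492, -0.0662], [0.6473, -0.1439], [0.5636, -0.1443]]
red [188. 376.] 0.5458 -0.2898 0.0363
red [ 76. 289.] 0.4244 -0.145 0.0363
yellow [ 75. 183.] 0.4493 -0.0091 0.0343
green [34. 19.] 0.4372 0.162 0.0303
```

Racks: orange (0.609, 0.069), blue (0.606, -0.112), nearly aligned with the world axes, so the midpoint is (0.607, -0.021). Tool x is world +y, tool y is world +x and tool z is down, so the fingers close along the rack's x, which is the free direction between the racks. Going to the red dish.

Emit:
carry_out(
  moves=[
    [-0.022,-0.038,0,0,0.085],
    [-0.044,-0.076,0,0,0.085],
    [-0.066,-0.114,0,0,0.085],
    [-0.088,-0.152,0,0,0.085],
    [-0.11,-0.19,0,0,0.085],
    [-0.13,-0.225,0,0,0.085],
    [-0.145,-0.251,0,0,0.085],
    [-0.145,-0.251,0,0,0.085],
  ],
  force=30,
)

```text
clock: 0.95
tcp_pos: [0.4205, -0.1473, 0.4045]
orientation: [-2.226, -2.215, 0.002]
contact_force: [0.8, 0.2, 0.7]
grip_width: 0.0854
gripper_force: 0.0
```

Emit:
carry_out(
  moves=[
    [0,0,0.045,0,0.085],
    [0,0,0.09,0,0.085],
    [0,0,0.13,0,0.085],
    [0,0,0.165,0,0.085],
    [0,0,0.195,0,0.085],
    [0,0,0.215,0,0.085],
    [0,0,0.225,0,0.085],
    [0,0,0.225,0,0.085],
  ],
)

```text
clock: 1.75
tcp_pos: [0.4241, -0.1446, 0.1786]
orientation: [-2.219, -2.221, 0.002]
contact_force: [0.2, 0.1, -0.2]
grip_width: 0.0848
gripper_force: 0.0
```

Run:
```python
from h import *
c=cal("wrist"); im=r.grab_frame("wrist"); cv2.imwrite("pics/w1.png",im[:,:,::-1])
```

```text
(no output)
```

View pics/w1.png

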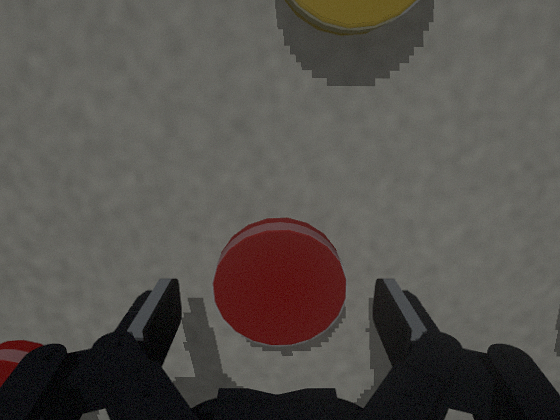

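The dish (280,283) is centred between the fingers (165 to 390). Going down the last millimetres and closing.

Emit:
carry_out(
  moves=[
    [0,0,0.003,0,0.085],
    [0,0,0.006,0,0.085],
    [0,0,0.006,0,0.05],
    [0,0,0.006,0,0.05],
    [0,0,0.006,0,0.05],
    [0,0,0.006,0,0.05],
    [0,0,0.006,0,0.05],
    [0,0,0.006,0,0.05],
  ],
  force=30,
)

```text
clock: 2.6
tcp_pos: [0.4242, -0.145, 0.1744]
orientation: [2.221, 2.221, 0.001]
contact_force: [-0.7, 0.0, 6.0]
grip_width: 0.0584
gripper_force: 30.8
```

Run:
```python
from h import *
c=cal("wrist"); im=r.grab_frame("wrist")
for col in('red','yellow'):
    for b in blobs(im,col,800,90)[:2]:
        (x,y),rad=disc(c,b,.008); print(col,b.mean(0).round(),round(x,4),round(y,4),round(rad,4))
o=r.get_obs(); print(o['tcp_pos'],o['grip_width'],o['gripper_force'],o['contact_force'])
```

```text
red [277. 291.] 0.424 -0.1488 0.0316
red [ 12. 389.] 0.2827 -0.2144 0.0218
yellow [344.  14.] 0.45 -0.0296 0.0224
[ 0.42414047 -0.14505279  0.17433948] 0.05882932140602571 30.788267254829407 [-0.67222086 -0.2370744   6.71136734]
```

Gripped (58.8 mm, 31 N); the tips just touch the bench at TCP z 0.174. Lifting and carrying to the midpoint.

Emit:
carry_out(
  moves=[
    [0,0,-0.03,0,0.05],
    [0,0,-0.07,0,0.05],
    [0,0,-0.1,0,0.05],
    [0.024,0.036,-0.1,0,0.05],
    [0.05,0.075,-0.1,0,0.05],
    [0.076,0.114,-0.1,0,0.05],
    [0.102,0.152,-0.1,0,0.05],
    [0.124,0.183,-0.1,0,0.05],
  ],
)

```text
clock: 3.45
tcp_pos: [0.6088, -0.019, 0.274]
orientation: [2.22, 2.222, 0.002]
contact_force: [-0.1, -0.1, -0.8]
grip_width: 0.0588
gripper_force: 33.1
```

Emit:
carry_out(
  moves=[
    [0,0,0,0,0.05],
    [0,0,0.03,0,0.05],
    [0,0,0.06,0,0.05],
    [0,0,0.08,0,0.05],
    [0,0,0.09,0,0.05],
    [0,0,0.095,0,0.05],
    [0,0,0.099,0,0.05],
    [0,0,0.099,0,0.05],
  ],
)

```text
clock: 4.25
tcp_pos: [0.6072, -0.0211, 0.1752]
orientation: [2.221, 2.221, 0.001]
contact_force: [-0.5, -0.6, -0.9]
grip_width: 0.0582
gripper_force: 33.1
```

Emit:
carry_out(
  moves=[
    [0,0,0,0,0.085],
    [0,0,0,0,0.085],
    [0,0,0,0,0.085],
    [0,0,0,0,0.085],
    [0,0,-0.02,0,0.085],
    [0,0,-0.05,0,0.085],
    [0,0,-0.09,0,0.085],
    [0,0,-0.1,0,0.085],
  ],
)

```text
clock: 5.05
tcp_pos: [0.6085, -0.0211, 0.279]
orientation: [2.219, 2.218, 0.008]
contact_force: [0.6, -0.8, -0.1]
grip_width: 0.0852
gripper_force: 0.0
```

Emit:
carry_out(
  moves=[
    [0.004,-0.03,0,0,0.085],
    [0.008,-0.07,0,0,0.085],
    [0.011,-0.11,0,0,0.085],
    [0.013,-0.145,0,0,0.085],
    [0.013,-0.158,0,0,0.085],
    [0.013,-0.158,0.03,0,0.085],
    [0.013,-0.158,0.05,0,0.085],
    [0.013,-0.158,0.05,0,0.085],
  ],
)

```text
clock: 5.85
tcp_pos: [0.4484, -0.008, 0.223]
orientation: [-2.22, -2.22, 0.005]
contact_force: [-0.2, -0.7, 0.9]
grip_width: 0.0847
gripper_force: 0.0
```

Run:
```python
from h import *
for n in("wrist","side"):
    c=cal(n); im=r.grab_frame(n); cv2.imwrite(f"pics/{n}2.png",im[:,:,::-1])
    for col in('red','yellow'):
        for b in blobs(im,col,300,90):
            (x,y),rad=disc(c,b,.008); print(n,col,b.mean(0).round(),round(x,4),round(y,4),round(rad,4))
```

```text
wrist red [534. 267.] 0.6128 -0.0247 0.0313
wrist yellow [282. 245.] 0.4502 -0.0106 0.0332
side red [215. 336.] 0.2239 -0.3055 0.0323
side red [233. 292.] 0.2837 -0.2127 0.0327
side red [356. 289.] 0.5408 -0.2864 0.0332
side red [338. 196.] 0.607 -0.0175 0.0353
side yellow [529. 332.] 0.8648 -0.4842 0.0739
side yellow [277. 207.] 0.448 -0.0069 0.0353
```

Red is placed at about (0.607,-0.02). Taking the yellow dish; its bottom needs to come to 16 mm, so it is released at TCP 0.1915.

Emit:
carry_out(
  moves=[
    [0,0,0.03,0,0.085],
    [0,0,0.045,0,0.085],
    [0,0,0.05,0,0.085],
    [0,0,0.05,0,0.05],
    [0,0,0.05,0,0.05],
    [0,0,0.05,0,0.05],
    [0,0,0.05,0,0.05],
    [0,0,0.05,0,0.05],
  ],
)

```text
clock: 6.75
tcp_pos: [0.4496, -0.008, 0.176]
orientation: [2.221, 2.22, 0.003]
contact_force: [-1.9, 0.3, 7.1]
grip_width: 0.0585
gripper_force: 31.7
```

Emit:
carry_out(
  moves=[
    [0,0,-0.03,0,0.05],
    [0,0,-0.07,0,0.05],
    [0,0,-0.1,0,0.05],
    [-0.004,0.04,-0.1,0,0.05],
    [-0.007,0.08,-0.1,0,0.05],
    [-0.01,0.12,-0.1,0,0.05],
    [-0.013,0.15,-0.1,0,0.05],
    [-0.013,0.158,-0.1,0,0.05],
  ],
)

```text
clock: 7.55
tcp_pos: [0.6099, -0.0214, 0.2758]
orientation: [2.22, 2.219, 0.004]
contact_force: [-1.0, 0.6, -0.3]
grip_width: 0.0586
gripper_force: 32.7
```

Emit:
carry_out(
  moves=[
    [0,0,0,0,0.05],
    [0,0,0.03,0,0.05],
    [0,0,0.06,0,0.05],
    [0,0,0.07,0,0.05],
    [0,0,0.076,0,0.05],
    [0,0,0.08,0,0.05],
    [0,0,0.082,0,0.05],
    [0,0,0.082,0,0.05],
  ],
)

```text
clock: 8.35
tcp_pos: [0.6073, -0.021, 0.1935]
orientation: [2.221, 2.221, 0.001]
contact_force: [-0.9, 0.6, 0.0]
grip_width: 0.0584
gripper_force: 32.7
```

Emit:
carry_out(
  moves=[
    [0,0,0.0015,0,0.05],
    [0,0,0.0015,0,0.085],
    [0,0,0.0015,0,0.085],
    [0,0,0.0015,0,0.085],
    [0,0,0.0015,0,0.085],
    [0,0,-0.02,0,0.085],
    [0,0,-0.06,0,0.085],
    [0,0,-0.1,0,0.085],
  ],
)

```text
clock: 9.15
tcp_pos: [0.6066, -0.021, 0.2932]
orientation: [-2.221, -2.221, 0.002]
contact_force: [1.0, 0.9, 0.0]
grip_width: 0.0851
gripper_force: 0.0
```

Emit:
carry_out(
  moves=[
    [0.03,0,-0.01,0,0.085],
    [0.075,0,-0.01,0,0.085],
    [0.12,0,-0.01,0,0.085],
    [0.165,0,-0.01,0,0.085],
    [0.21,0,-0.01,0,0.085],
    [0.255,-0.01,-0.01,0,0.085],
    [0.3,-0.025,-0.01,0,0.085],
    [0.34,-0.045,-0.01,0,0.085],
  ],
)

```text
clock: 9.95
tcp_pos: [0.5615, 0.3213, 0.3027]
orientation: [-2.221, -2.222, -0.001]
contact_force: [1.1, 0.7, 0.2]
grip_width: 0.0848
gripper_force: 0.0
```

Emit:
carry_out(
  moves=[
    [0.04,-0.02,0,0,0.085],
    [0.08,-0.034,0,0,0.085],
    [0.104,-0.043,0,0,0.085],
    [0.104,-0.043,0.03,0,0.085],
    [0.104,-0.043,0.06,0,0.085],
    [0.104,-0.043,0.075,0,0.085],
    [0.104,-0.043,0.075,0,0.085],
    [0.104,-0.043,0.075,0,0.085],
  ],
)

```text
clock: 10.75
tcp_pos: [0.5195, 0.423, 0.2283]
orientation: [2.222, 2.221, 0.001]
contact_force: [-0.0, 0.1, 0.3]
grip_width: 0.085
gripper_force: 0.0
```

Run:
```python
from h import *
for n in("wrist","side"):
    c=cal(n); im=r.grab_frame(n); cv2.imwrite(f"pics/{n}3.png",im[:,:,::-1])
    for col,z in(('blue',.008),('yellow',.024)):
        for b in blobs(im,col,300,90):
            (x,y),rad=disc(c,b,z); print(n,col,b.mean(0).round(),round(x,4),round(y,4),round(rad,4))
```

```text
wrist blue [283. 232.] 0.5233 0.4175 0.0329
side blue [169.  28.] 0.3126 0.9919 0.2628
side blue [353. 219.] 0.613 -0.1 0.0625
side blue [491. 274.] 0.8622 -0.3274 0.0747
side blue [281.  31.] 0.6973 0.8285 0.1774
side blue [344.  55.] 0.8722 0.5947 0.0714
side yellow [529. 331.] 0.8539 -0.4894 0.073
side yellow [339. 193.] 0.6058 -0.02 0.0357
```

View pics/side3.png

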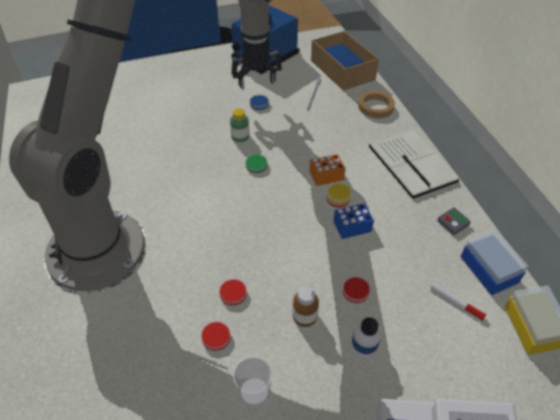

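The side view shows yellow sitting on red at (339,193). Picking up the blue dish, 2 mm correction included.

Emit:
carry_out(
  moves=[
    [-0.002,0.002,0.03,0,0.085],
    [-0.002,0.002,0.048,0,0.085],
    [-0.002,0.002,0.053,0,0.085],
    [-0.002,0.002,0.053,0,0.05],
    [-0.002,0.002,0.053,0,0.05],
    [-0.002,0.002,0.053,0,0.05],
    [-0.002,0.002,0.053,0,0.05],
    [-0.002,0.002,0.053,0,0.05],
  ],
)

```text
clock: 11.65
tcp_pos: [0.5214, 0.4215, 0.1759]
orientation: [-2.221, -2.221, -0.003]
contact_force: [0.5, 0.3, 5.4]
grip_width: 0.0588
gripper_force: 32.7
```

Emit:
carry_out(
  moves=[
    [0,0,-0.04,0,0.05],
    [0,0,-0.09,0,0.05],
    [0,0,-0.13,0,0.05],
    [-0.04,0.02,-0.13,0,0.05],
    [-0.08,0.04,-0.13,0,0.05],
    [-0.12,0.06,-0.13,0,0.05],
    [-0.16,0.08,-0.13,0,0.05],
    [-0.205,0.086,-0.13,0,0.05],
  ],
)

```text
clock: 12.45
tcp_pos: [0.6084, 0.2144, 0.3049]
orientation: [2.221, 2.221, 0.002]
contact_force: [0.9, -0.6, -0.2]
grip_width: 0.0584
gripper_force: 32.7
```

Emit:
carry_out(
  moves=[
    [-0.045,0,0,0,0.05],
    [-0.09,0,0,0,0.05],
    [-0.135,0,0,0,0.05],
    [-0.18,0,0,0,0.05],
    [-0.215,0,0,0,0.05],
    [-0.237,0,0,0,0.05],
    [-0.237,0,0.03,0,0.05],
    [-0.237,0,0.05,0,0.05],
  ],
)

```text
clock: 13.25
tcp_pos: [0.6066, -0.0224, 0.254]
orientation: [2.224, 2.219, -0.0]
contact_force: [-0.7, 1.0, -0.5]
grip_width: 0.0584
gripper_force: 32.7
```

Emit:
carry_out(
  moves=[
    [0,0,0.01,0,0.05],
    [0,0,0.025,0,0.05],
    [0,0,0.035,0,0.05],
    [0,0,0.042,0,0.05],
    [0,0,0.045,0,0.05],
    [0,0,0.046,0,0.05],
    [0,0,0.046,0,0.05],
    [0,0,0.046,0,0.05],
  ],
)

```text
clock: 14.05
tcp_pos: [0.6073, -0.021, 0.2092]
orientation: [2.221, 2.221, 0.001]
contact_force: [0.6, -0.2, -0.0]
grip_width: 0.0587
gripper_force: 32.7
```

Emit:
carry_out(
  moves=[
    [0,0,0.0015,0,0.05],
    [0,0,0.0015,0,0.085],
    [0,0,0.0015,0,0.085],
    [0,0,0.0015,0,0.085],
    [0,0,0.0015,0,0.085],
    [0,0,-0.02,0,0.085],
    [0,0,-0.065,0,0.085],
    [0,0,-0.11,0,0.085],
  ],
)

```text
clock: 14.85
tcp_pos: [0.6066, -0.021, 0.3192]
orientation: [-2.22, -2.22, 0.003]
contact_force: [1.7, 0.0, 0.9]
grip_width: 0.0848
gripper_force: 0.0
```

Emit:
carry_out(
  moves=[
    [-0.035,-0.02,-0.03,0,0.085],
    [-0.07,-0.045,-0.05,0,0.085],
    [-0.11,-0.07,-0.05,0,0.085],
    [-0.15,-0.095,-0.05,0,0.085],
    [-0.19,-0.12,-0.05,0,0.085],
    [-0.23,-0.15,-0.05,0,0.085],
    [-0.27,-0.175,-0.05,0,0.085],
    [-0.29,-0.188,-0.05,0,0.085],
  ],
)

```text
clock: 15.65
tcp_pos: [0.4158, -0.3146, 0.369]
orientation: [2.227, 2.215, -0.002]
contact_force: [0.2, -0.3, 0.1]
grip_width: 0.0847
gripper_force: 0.0
```

Emit:
carry_out(
  moves=[
    [0,0,0,0,0.085],
    [0,0,0,0,0.085],
    [0,0,0,0,0.085],
    [0,0,0,0,0.085],
    [0,0,0,0,0.085],
    [0,0,0,0,0.085],
    [0,0,0,0,0.085],
    [0,0,0,0,0.085],
  ],
)

```text
clock: 16.45
tcp_pos: [0.4191, -0.3109, 0.3687]
orientation: [-2.221, -2.222, -0.0]
contact_force: [-0.3, -0.3, 0.4]
grip_width: 0.0852
gripper_force: 0.0
```

Run:
```python
from h import *
for n in("wrist","side"):
    c=cal(n); im=r.grab_frame(n); cv2.imwrite(f"pics/{n}4.png",im[:,:,::-1])
    if n=='side':
        b=[q for q in blobs(im,'blue',150,90) if 320<q[:,0].mean()<360 and 170<q[:,1].mean()<200]
        for q in b: print(q.mean(0),disc(c,q,.04))
        c3=im[130:250,280:400]; s=cv2.resize(c3,None,fx=4,fy=4,interpolation=cv2.INTER_CUBIC)
    else: w=im
cv2.imwrite("pics/both4.png",np.hstack([cv2.resize(w,(480,360)),cv2.resize(s,(300,300)) if 0 else cv2.resize(s,(310,360))])[:,:,::-1])
print(r.get_obs()['tcp_pos'])
```

```text
[ 0.41902116 -0.31096501  0.3687027 ]
```

View pics/both4.png

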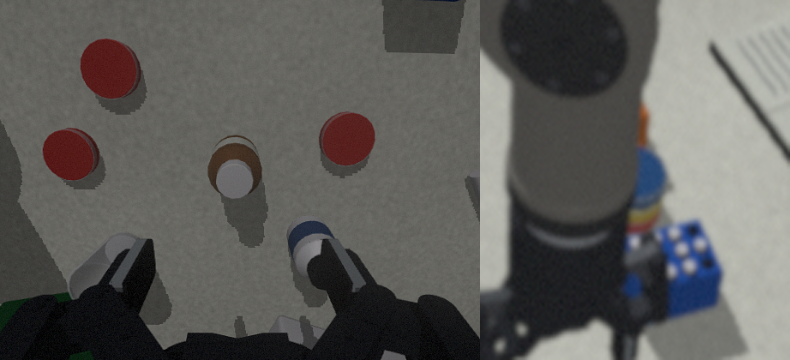

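The wrist picture (full-size pixels = 1.167x) shows the amber cap at (274,210) and the glass beaker at about (120,305), with the white bottle partly behind the right finger. The side crop shows blue over yellow over red beside the blue rack.

Run:
```python
from h import *
c=cal("wrist"); im=cv2.imread("pics/wrist4.png")[:,:,::-1].copy(); h=cv2.cvtColor(im,cv2.COLOR_RGB2HSV)
m=((h[...,1]<45)&(h[...,2]>100)); s=np.zeros_like(m); s[180:240,245:305]=1
n,_,st,ce=cv2.connectedComponentsWithStats((m&s).astype(np.uint8)); 
for i in range(1,n):
    if st[i,4]>200: print(ce[i],st[i],cast(c,[ce[i]],.09).round(4))
a=blobs(im,'orange',300,90)
for b in a: print('amber body',b.mean(0),[round(v,4) if not isinstance(v,tuple) else v for v in disc(c,b,.045)])
print('beaker', cast(cal("side"),[[255,395],[253,370]],0).round(3))
```

```text
[272.83622484 209.15336572] [ 252  186   43   45 1441] [[ 0.4159 -0.3107  0.09  ]]
amber body [271.58937198 191.22222222] [(0.4152694642543793, -0.31556668877601624), 0.0287]
beaker [[ 0.268 -0.447  0.   ]
 [ 0.278 -0.397  0.   ]]
```

Emit:
carry_out(
  moves=[
    [0,-0.003,0.03,0,0.085],
    [0,-0.003,0.065,0,0.085],
    [0,-0.003,0.1,0,0.085],
    [0,-0.003,0.13,0,0.085],
    [0,-0.003,0.155,0,0.085],
    [0,-0.003,0.167,0,0.085],
    [0,-0.003,0.171,0,0.085],
    [0,-0.003,0.171,0,0.085],
  ],
  force=40,
)

```text
clock: 17.35
tcp_pos: [0.4162, -0.3112, 0.1979]
orientation: [2.221, 2.221, 0.0]
contact_force: [-0.1, 1.2, -0.4]
grip_width: 0.0847
gripper_force: 0.0
```

Emit:
carry_out(
  moves=[
    [0,0,0,0,0.065],
    [0,0,0,0,0.045],
    [0,0,0,0,0.045],
    [0,0,0,0,0.045],
    [0,0,0,0,0.045],
    [0,0,0,0,0.045],
    [0,0,-0.01,0,0.045],
    [0,0,-0.02,0,0.045],
  ],
)

```text
clock: 18.15
tcp_pos: [0.4159, -0.3109, 0.2186]
orientation: [-2.221, -2.221, -0.0]
contact_force: [0.6, 0.6, -2.2]
grip_width: 0.0532
gripper_force: 42.4
```

Emit:
carry_out(
  moves=[
    [0,0,-0.03,0,0.045],
    [0,0,-0.07,0,0.045],
    [0,0,-0.105,0,0.045],
    [0.02,0.01,-0.12,0,0.045],
    [0.055,0.025,-0.12,0,0.045],
    [0.095,0.04,-0.12,0,0.045],
    [0.135,0.055,-0.12,0,0.045],
    [0.175,0.07,-0.12,0,0.045],
  ],
)

```text
clock: 18.95
tcp_pos: [0.4861, -0.1345, 0.3388]
orientation: [2.221, 2.22, 0.001]
contact_force: [0.8, 0.1, -1.0]
grip_width: 0.0528
gripper_force: 42.7
```

Emit:
carry_out(
  moves=[
    [0.04,0.017,0,0,0.045],
    [0.08,0.034,0,0,0.045],
    [0.12,0.051,0,0,0.045],
    [0.16,0.068,0,0,0.045],
    [0.2,0.085,0,0,0.045],
    [0.235,0.102,0,0,0.045],
    [0.265,0.114,0,0,0.045],
    [0.285,0.122,0,0,0.045],
  ],
)

```text
clock: 19.75
tcp_pos: [0.6082, 0.1521, 0.3386]
orientation: [-2.218, -2.224, -0.002]
contact_force: [0.7, 0.5, -1.1]
grip_width: 0.0527
gripper_force: 42.7
```

Emit:
carry_out(
  moves=[
    [0.007,0.002,0,0,0.045],
    [0.007,0.002,0,0,0.045],
    [0.007,0.002,0.03,0,0.045],
    [0.007,0.002,0.06,0,0.045],
    [0.007,0.002,0.085,0,0.045],
    [0.007,0.002,0.105,0,0.045],
    [0.007,0.002,0.12,0,0.045],
    [0.007,0.002,0.13,0,0.045],
  ],
)

```text
clock: 20.55
tcp_pos: [0.6097, 0.1544, 0.2069]
orientation: [2.223, 2.219, -0.002]
contact_force: [-0.1, 0.3, -2.3]
grip_width: 0.0526
gripper_force: 42.7
```

Emit:
carry_out(
  moves=[
    [0,0,0.005,0,0.045],
    [0,0,0.008,0,0.045],
    [0,0,0.009,0,0.045],
    [0,0,0.009,0,0.045],
    [0,0,0.009,0,0.045],
    [0,0,0.009,0,0.045],
    [0,0,0.009,0,0.045],
    [0,0,0.009,0,0.045],
  ],
)

```text
clock: 21.35
tcp_pos: [0.6102, 0.1561, 0.1991]
orientation: [2.221, 2.221, 0.001]
contact_force: [-0.5, -0.3, 1.2]
grip_width: 0.0529
gripper_force: 42.9
```

Run:
```python
from h import *
im=r.grab_frame("side"); cv2.imwrite("pics/side5.png",cv2.resize(im[100:350,200:430],None,fx=2.4,fy=2.4)[:,:,::-1]); print(r.get_obs()['tcp_pos'])
```

```text
[0.61019733 0.15614533 0.19912986]
```

View pics/side5.png

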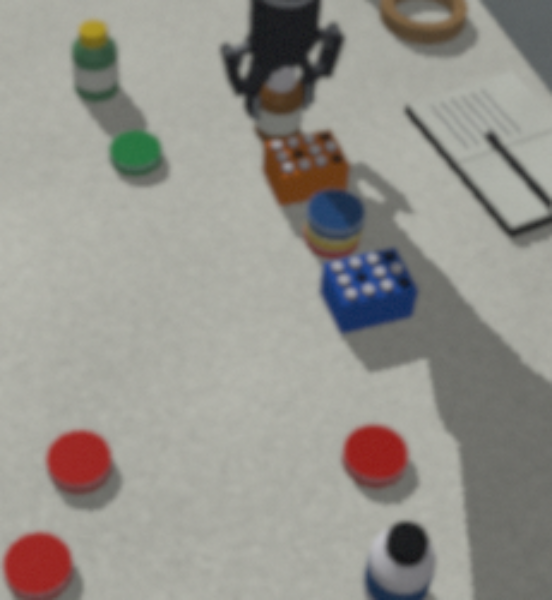

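The crop shows the stack standing between the racks and the amber bottle upright outside the orange rack. Releasing and going to the white bottle.

Emit:
carry_out(
  moves=[
    [0,0,0,0,0.085],
    [0,0,0,0,0.085],
    [0,0,0,0,0.085],
    [0,0,0,0,0.085],
    [0,0,-0.03,0,0.085],
    [0,0,-0.08,0,0.085],
    [0,0,-0.13,0,0.085],
    [0,0,-0.17,0,0.085],
  ],
)

```text
clock: 22.2
tcp_pos: [0.6102, 0.1559, 0.3717]
orientation: [2.221, 2.221, 0.003]
contact_force: [0.5, -0.5, 0.0]
grip_width: 0.0851
gripper_force: 0.0
```

Emit:
carry_out(
  moves=[
    [-0.03,-0.005,0,0,0.085],
    [-0.075,-0.012,0,0,0.085],
    [-0.12,-0.02,0,0,0.085],
    [-0.165,-0.028,0,0,0.085],
    [-0.21,-0.036,0,0,0.085],
    [-0.255,-0.044,0,0,0.085],
    [-0.3,-0.052,0,0,0.085],
    [-0.345,-0.06,0,0,0.085],
  ],
)

```text
clock: 23.0
tcp_pos: [0.5493, -0.1907, 0.3689]
orientation: [2.221, 2.221, 0.0]
contact_force: [1.4, 0.6, 0.5]
grip_width: 0.0851
gripper_force: 0.0
```

Emit:
carry_out(
  moves=[
    [-0.045,-0.008,0,0,0.085],
    [-0.09,-0.016,0,0,0.085],
    [-0.135,-0.024,0,0,0.085],
    [-0.175,-0.032,0,0,0.085],
    [-0.205,-0.038,0,0,0.085],
    [-0.222,-0.039,0,0,0.085],
    [-0.222,-0.039,0,0,0.085],
    [-0.222,-0.039,0,0,0.085],
  ],
)

```text
clock: 23.8
tcp_pos: [0.5118, -0.4096, 0.3684]
orientation: [-2.219, -2.222, -0.002]
contact_force: [0.5, -0.3, -1.0]
grip_width: 0.0852
gripper_force: 0.0
```

Run:
```python
from h import *
c=cal("wrist"); im=r.grab_frame("wrist"); cv2.imwrite("pics/w6.png",im[:,:,::-1]); print(r.get_obs()['tcp_pos'])
g=cv2.cvtColor(im,cv2.COLOR_RGB2GRAY); s=np.zeros(g.shape,bool); s[150:270,200:350]=1
n,_,st,ce=cv2.connectedComponentsWithStats(((g<45)&s).astype(np.uint8))
for i in range(1,n):
    if st[i,4]>200: print(ce[i],st[i],cast(c,[ce[i]],.09).round(4))
```

```text
[ 0.51214745 -0.40887743  0.36844051]
[276.50840336 171.29831933] [248 164  54  23 238] [[ 0.5115 -0.3794  0.09  ]]
[273.41811175 212.9820167 ] [ 252  190   44   46 1557] [[ 0.5091 -0.4119  0.09  ]]
```

View pics/w6.png

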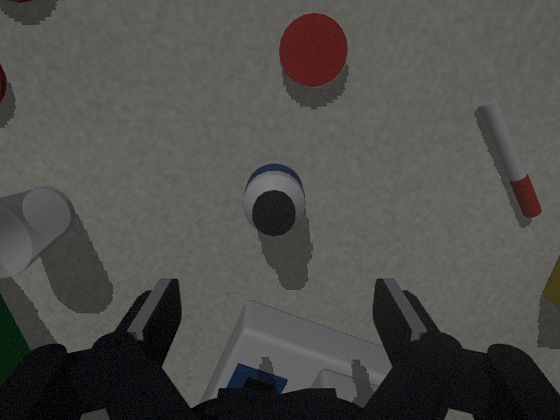

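The white bottle's black cap is at (273,213) → (0.509,-0.412); the pale device behind it stays about 3 cm clear of the gripper. Grasping.

Emit:
carry_out(
  moves=[
    [-0.003,-0.003,0.03,0,0.085],
    [-0.003,-0.003,0.065,0,0.085],
    [-0.003,-0.003,0.1,0,0.085],
    [-0.003,-0.003,0.13,0,0.085],
    [-0.003,-0.003,0.155,0,0.085],
    [-0.003,-0.003,0.167,0,0.085],
    [-0.003,-0.003,0.171,0,0.085],
    [-0.003,-0.003,0.171,0,0.085],
  ],
)

```text
clock: 24.65
tcp_pos: [0.5087, -0.4134, 0.1981]
orientation: [2.22, 2.222, 0.001]
contact_force: [0.4, 0.4, 0.2]
grip_width: 0.085
gripper_force: 0.0
```

Emit:
carry_out(
  moves=[
    [0,0,0,0,0.065],
    [0,0,0,0,0.045],
    [0,0,0,0,0.045],
    [0,0,0,0,0.045],
    [0,0,0,0,0.045],
    [0,0,0,0,0.045],
    [0,0,-0.01,0,0.045],
    [0,0,-0.02,0,0.045],
  ],
)

```text
clock: 25.45
tcp_pos: [0.5078, -0.414, 0.2183]
orientation: [-2.221, -2.221, 0.0]
contact_force: [0.4, -0.1, -0.9]
grip_width: 0.0529
gripper_force: 42.3
```

Emit:
carry_out(
  moves=[
    [0,0,-0.03,0,0.045],
    [0,0,-0.06,0,0.045],
    [0.03,0.014,-0.07,0,0.045],
    [0.07,0.032,-0.07,0,0.045],
    [0.11,0.05,-0.07,0,0.045],
    [0.15,0.068,-0.07,0,0.045],
    [0.185,0.085,-0.07,0,0.045],
    [0.215,0.098,-0.07,0,0.045],
  ],
)

```text
clock: 26.25
tcp_pos: [0.607, -0.1963, 0.2887]
orientation: [2.219, 2.223, 0.002]
contact_force: [0.5, 0.3, -1.1]
grip_width: 0.0524
gripper_force: 42.5
```

Emit:
carry_out(
  moves=[
    [0,0,0,0,0.045],
    [0,0,0,0,0.045],
    [0,0,0.03,0,0.045],
    [0,0,0.055,0,0.045],
    [0,0,0.075,0,0.045],
    [0,0,0.085,0,0.045],
    [0,0,0.089,0,0.045],
    [0,0,0.089,0,0.045],
  ],
)

```text
clock: 27.05
tcp_pos: [0.6057, -0.2005, 0.1998]
orientation: [2.223, 2.219, -0.001]
contact_force: [-0.4, 0.3, -0.9]
grip_width: 0.0532
gripper_force: 42.6
```

Emit:
carry_out(
  moves=[
    [0,0,0,0,0.045],
    [0,0,0,0,0.085],
    [0,0,0,0,0.085],
    [0,0,0,0,0.085],
    [0,0,0,0,0.085],
    [0,0,-0.03,0,0.085],
    [0,0,-0.07,0,0.085],
    [0,0,-0.11,0,0.085],
  ],
)

```text
clock: 27.85
tcp_pos: [0.6057, -0.1989, 0.3095]
orientation: [-2.221, -2.221, 0.001]
contact_force: [0.2, -0.4, 0.1]
grip_width: 0.0849
gripper_force: 0.0
```

Emit:
carry_out(
  moves=[
    [0,0,-0.04,0,0.085],
    [0.03,0.02,-0.08,0,0.085],
    [0.07,0.04,-0.09,0,0.085],
    [0.11,0.06,-0.09,0,0.085],
    [0.15,0.07,-0.09,0,0.085],
    [0.18,0.07,-0.09,0,0.085],
    [0.18,0.07,-0.09,0,0.085],
    [0.18,0.07,-0.09,0,0.085],
  ],
)

```text
clock: 28.65
tcp_pos: [0.676, -0.0181, 0.3985]
orientation: [-2.219, -2.223, 0.001]
contact_force: [-1.1, -0.3, 0.3]
grip_width: 0.0852
gripper_force: 0.0
```

Run:
```python
from h import *
c=cal("wrist"); im=r.grab_frame("wrist"); cv2.imwrite("pics/w7.png",im[:,:,::-1]); print(r.get_obs()['tcp_pos'])
im=r.grab_frame("side"); cv2.imwrite("pics/s7.png",cv2.resize(im[60:310,200:450],None,fx=2.4,fy=2.4)[:,:,::-1])
c=cal("side")
for n,P in {'amber':(.61,.156,.09),'white':(.606,-.199,.09),'stack':(.607,-.021,.048)}.items(): print(n,(project(c,[P])[0]-[200,60])*2.4)
```

```text
[ 0.67585329 -0.01972892  0.39864571]
amber [281.6419263  165.71454681]
white [410.74523772 405.58763071]
stack [335.86563441 303.33268853]
```

View pics/s7.png

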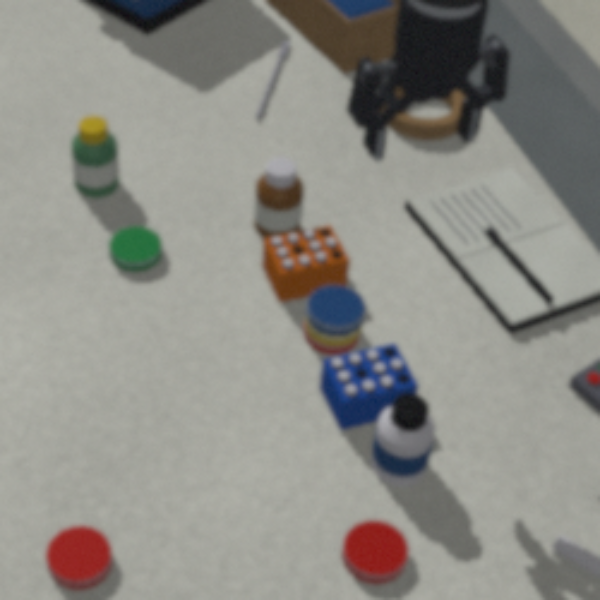

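View pics/w7.png

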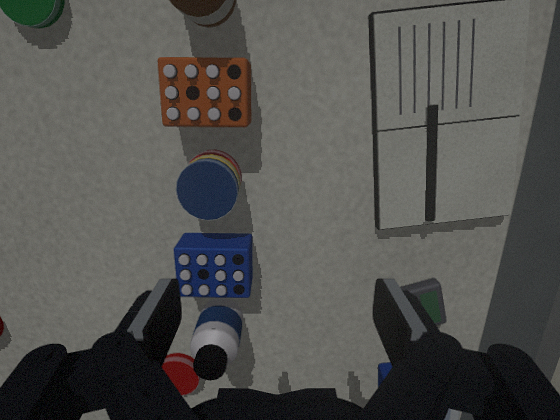

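The side view shows the stack at (336,305), the amber cap at (281,172) and the white bottle's black cap at (410,410), all within a few pixels of where their targets project. The wrist view shows the row in line and the dish edges flush. Handing in.

```bash
python3 -c "
from bench import r
print(r.hand_in())"
```

```text
the job is handed in; nothing more can be done
None
```

I handed the job in at about 29 s of the 144 s allowed, with no verdict returned: red, yellow and blue are stacked midway between the racks, the amber bottle stands outside the orange rack, the white bottle stands outside the blue rack, and the green dish and green bottle were not touched.

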